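# Release the slide reader's transport lock and take off its transport plate

### The job

Get the slide reader ready for use: push its transport-lock grip all the way out to its end stop, then shift the keyholed transport plate towards the rear cover, where the lock bar was, until the screw heads stand in its wide holes, and lift it off. Lay the plate in the steel tray, flat on the floor of it with its grip upward, without dropping it, and let go. Leave the lock at its end stop and the other things on the bench where they are.

Things in the scene. Friction and masses are not known exactly. Their poses are not given: they have to be found in the camera images.
- reader: slide reader: low white box fixed to the bench's left or right half, 200 (x) x 260 (y), flat deck at 60 high. Origin: centre of its underside. x points to its raised rear cover (away from the robot, +-0.25 rad), y to the side to which the lock slides out. The cover starts at x = 50, its top 70 high. End-stop block of the lock at x = 40, y = 92: 12 high over the deck, 8 thick.
- stop_edge (a point): middle of the foot of the rear cover's front face, where the plate's rear edge must come to rest: reader x = 50, y = -60, z = 60; the face is 10 high. Axes as the reader's.
- screw_mid (a point): point midway between the tops of the two fixed upright screws that hold the plate down: reader x = -10, y = -60, z = 70. The screws stand 36 either side of it along y; heads 13 across and 3 thick, 7 over the deck; shanks 6.
- lock_bar (a joint): transport lock, sliding along reader +y: 0 locked, 0.060 m at its end stop (released); starts at 0 to 0.015. Stays where it is left; takes about 3 N. A steel bar 17 wide, 60 long (y), top 8.5 over the deck, at reader x = 40 in the gap between plate and rear cover, so that the plate cannot shift; the plate is free from about 0.035 on. Its black grip stands near its +y end.
- lock_top (a point): centre of the top face of the lock's black grip: a block 18 x 18, from 8.5 to 34.5 over the deck, at reader x = 40, y = 8 + lock travel; axes as the reader's. The bar reaches 48 from here towards -y and 12 towards +y.
- plate: loose steel plate 100 (x) x 110 (y) x 5, 0.15 to 0.31 kg. Origin: centre of underside, at first at reader (-20, -60, 60), axes alike. Keyholes at y = +-36: 9 wide slots hold the screws; 20 x 20 holes centred at plate x = -10. Shifted 20 along reader +x (3 mm play) its rear edge meets the rear cover, the heads are amid the wide holes, and it lifts straight up. May be pushed by its grip.
- plate_grip (a point): centre of the top face of the plate's upright steel grip: a block 12 (x) x 40 (y) rising 40 from the plate's middle; this point is 45 above the plate's underside, over its origin. Can be pinched across its 12 mm from above. Axes as the plate's.
- tray: empty open steel tray fixed to the bench, 210 (x) x 240 (y), rim 28 high, walls and floor 4 thick, in the half of the bench where the reader is not. Origin: centre of its underside; x away from the robot, +-0.25 rad.
- vial: small amber glass vial, 26 diameter x 42 high, standing on the reader's deck in the half without the plate, clear of the lock's track; bystander, leave it (origin: centre of its underside)
- amber_bottle: amber bottle, 36 diameter x 75 high, standing between reader and tray; bystander, leave it (origin: centre of its underside)
- slide_box: flat white plastic slide box 90 x 130 x 35, on the bench beyond the reader and tray; bystander, leave it (origin: centre of its underside)
- jar: clear jar, 60 diameter x 65 high, on the bench beyond the reader and tray; bystander, leave it (origin: centre of its underside)
- pink_bottle: reddish plastic bottle, 48 diameter x 105 high, on the right of the bench; bystander, leave it (origin: centre of its underside)
- carton: small blue carton 50 x 75 x 30, on the left of the bench; bystander, leave it (origin: centre of its underside)
- forceps: steel forceps, 140 long, 6 thick, lying on the bench near the robot; bystander, leave it (origin: centre of its underside)
Not all that is in view belongs to the job. Leave any red look-alike of the plate alone.

How it is judged:
By the outcome, as a careful person would: the job done as asked, in the order asked, and still so for the second after the job is handed in, with the robot touching nothing.
It also fails if it takes over 61 s, if anything falls off the work surface, if the arm or the gripper's body presses on something with over 40 N, if the wrist force passes 120 N, or if a joint passes its speed limit or range.

### The arm

A 6-joint arm with a two-finger parallel gripper is mounted at the origin on the work surface. World frame = base frame: x ahead of the robot, y to its left, z up, the work surface at z = 0. Lengths are in mm, angles in rad, forces in N, time in s.
With the tool pointing down it reaches from about 300 to 775 mm from the base axis. Payload 14.6 kg.
Tool frame: the origin (TCP) lies midway between the tips of the shut fingers; the grasp point (between the pads) lies 19 mm behind it; z points along the fingers, y is the direction in which the jaws open and shut (so a half turn about z gives the same grasp; the last joint's range is limited). The gripper opens to 94 mm and grips with 3 to 60 N. Pads are 16 mm wide; open, the fingers measure 119 mm over their backs; the gripper's body (75 mm by 177 mm) begins 78 mm behind the grasp point.
Start: joints at [-1.293, 0.3, 1.521, -0, 1.321, -0.067], TCP at [185.897, -517.621, 205.446] pointing down, gripper open.
Joint ranges: [-3.03, 3.03], [-0.79, 2.21], [0.23, 2.52], [-1.04, 4.18], [0, 3.07], [-2.55, 2.55]. Speed limits (rad/s): [2.22, 2.22, 2.57, 3.14, 3.14, 3.14].

### API

Orientations are given as [roll, pitch, yaw] about the fixed x, y, z axes, in that order (R = Rz(yaw) Ry(pitch) Rx(roll)).
In Python, from cell import manip, camera gives the robot as it stands. The module is installed in compiled form; this text tells all that it offers.
- The arm moves only by the tool jog_arm, never from a script. Its argument "commands" is a list of rows, each a list of 7 numbers: the shift along the world's x, y, z in units of 1 m (1.0 is 1 m), then the turn, a rotation vector about the world's x, y, z in units of 120 degrees (1.0 is 120 degrees), then the opening, from 0 (shut) to 1 (fully open). In form: [[x, y, z, ax, ay, az, grip], ...]. A call has exactly 10 rows; each row is the pose to reach, as a shift and turn from the pose commanded when the call began; what a row does not reach only later rows make up. A row lasts 1/8 s, in which the tool goes at most 62.5 mm and 10.7 degrees, less where a joint would pass 70% of its speed; a pose out of reach is approached as far as the arm can. A call with a number of a shift or a turn outside -1 to 1 is refused whole. A call with a gripper value outside its range is refused whole. The fingers move at their own pace and stop on an object; "grip_force" is the grip in N (left out, the last holds). Time passes only in rows, so rows that repeat a pose let the fingers close, or fill a call up. It gives the time, the measured TCP pose, the force and the opening at its end, in the units of the state.
- manip.read_state(): the state, without advancing time (a new reading comes with each control period).
- camera(name): name is "side" or "top"; returns a dict with "pixels" (384x512x3 uint8, blue, green, red), "vertical_fov" (degrees; the focal length in pixels is half the picture's height over the tangent of half this angle, whatever the lens; pixels are square), "cx", "cy" (the principal point, pixels), "rvec" (rotation vector, rad) and "tvec" (3), from world to camera coordinates, as OpenCV has them. Camera axes: x right, y down, z forward; pixel columns grow to the right and rows downward; lengths in mm; the calibration is good to about 2 mm. A picture is of the moment at which its call begins. There is no depth.
- manip.sign_off(): hands the job in, once; it reports no verdict.
The state is a dict: "clock": time; "joints": joint angles; "qd": joint speeds; "effort": joint torques, N m; "eef_pos": TCP position; "eef_rot": TCP orientation; "wrist_force": force on the tool from outside, world axes, zero at the start; "moment": the same for the moment, N m; "finger_gap": finger opening in mm.
Only numpy, scipy, OpenCV 4.12 (cv2) and the standard library are available. Lean on these libraries where they do the work, as an engineer would, in place of code of your own. Each camera call takes 0.05 s, during which the arm holds its last target.

## Working session

There is one attempt and no reset: what is moved stays moved. The work goes in short steps, Python scripts to look and compute and a tool call to move; the robot and the scene stay as the last step left them, time stands still between calls to the robot, and variables do not carry over. Pictures are saved under pics/ and viewed, and the job is handed in when it is done.

Besides the shell and the picture viewer there is one more tool, called after "Request:" as a command line: name --pt "numbers of a row" for each row, then --argument value for the rest. jog_arm: Moves the arm, as the interface text tells. Its arguments: {"type":"object","properties":{"commands":{"type":"array","items":{"type":"array","items":{"type":"number"}}},"grip_force":{"type":"number"}},"required":["commands"]}

```bash
mkdir -p pics; cat > h.py <<'E'
from cell import manip, camera
import numpy as np, cv2
def shot(name,fn):
    c=camera(name); cv2.imwrite('pics/'+fn,c['pixels']); 
    d={k:v for k,v in c.items() if k!='pixels'}; np.save('pics/'+fn+'.npy',d,allow_pickle=True); return c
def K(c):
    f=192/np.tan(np.radians(c['vertical_fov'])/2); return np.array([[f,0,c['cx']],[0,f,c['cy']],[0,0,1]])
def proj(c,P):
    return cv2.projectPoints(np.array(P,float).reshape(-1,3),np.array(c['rvec'],float),np.array(c['tvec'],float),K(c),None)[0][:,0]
def back(c,uv,z):
    R=cv2.Rodrigues(np.array(c['rvec'],float))[0]; t=np.array(c['tvec'],float).ravel()
    o=-R.T@t; d=R.T@np.linalg.inv(K(c))@np.array([uv[0],uv[1],1.]); return o+d*(z-o[2])/d[2]
def load(fn): return np.load('pics/'+fn+'.npy',allow_pickle=True).item()
E
python3 - <<'E'
from h import *
print(manip.read_state())
for n in('top','side'):
    c=shot(n,n+'0.png'); print({k:v for k,v in c.items() if k!='pixels'})
E
```

```text
{'clock': 0.0, 'joints': array([-1.29258502e+00,  3.00468230e-01,  1.52159832e+00, -2.23133433e-05,
        1.32070737e+00, -6.66224741e-02]), 'qd': array([ 0.00145932,  0.00202824,  0.00107878,  0.00027003, -0.00135627,
       -0.00019107]), 'effort': array([-2.45291681e-03, -5.31799829e+01, -3.52734232e+01,  7.06996978e-02,
        2.44003697e-02, -9.76359252e-05]), 'eef_pos': array([ 185.82714752, -517.36671028,  204.88061519]), 'eef_rot': array([-3.14041257e+00, -5.70762158e-05,  3.44839281e-01]), 'wrist_force': array([-0.26102069, -0.33971369, -0.05259948]), 'moment': array([ 0.01061578, -0.00195987,  0.03693982]), 'finger_gap': 93.83241741651194}
{'vertical_fov': 53.377647020722286, 'cx': 258.59851770714255, 'cy': 194.2029427771841, 'rvec': array([ 2.14435132, -2.19992158,  0.06835011]), 'tvec': array([  24.59819869,  556.15771835, 1419.95835795])}
{'vertical_fov': 52.2741971708668, 'cx': 251.53097903591132, 'cy': 204.31930797710763, 'rvec': array([ 0.93921036, -2.50504421,  1.01891801]), 'tvec': array([408.22101947, 304.19246256, 868.09184179])}
```

View pics/top0.png

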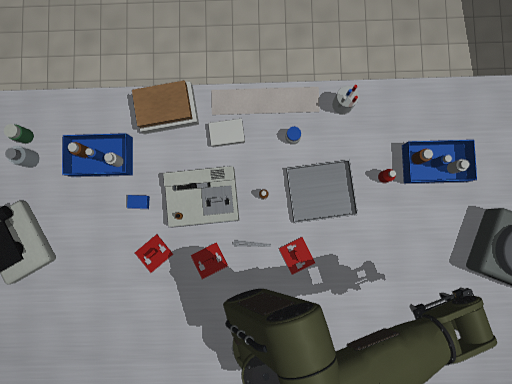

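View pics/side0.png

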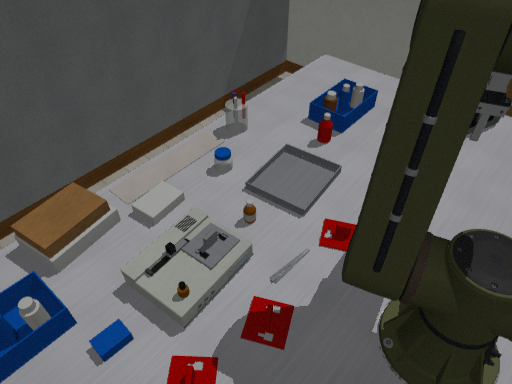

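Candidates: the steel plate on the reader at top (217,201), and three red look-alikes on the bench at (153,253), (209,261), (297,255). By the description it is the grey one on the reader. Checking it in a close crop.

```bash
python3 - <<'E'
import cv2
a=cv2.imread('pics/top0.png')[155:235,150:250]; cv2.imwrite('pics/c1.png',cv2.resize(a,(750,600),interpolation=cv2.INTER_CUBIC))
a=cv2.imread('pics/side0.png')[205:325,115:260]; cv2.imwrite('pics/c2.png',cv2.resize(a,(725,600),interpolation=cv2.INTER_CUBIC))
a=cv2.imread('pics/top0.png')[150:230,275:365]; cv2.imwrite('pics/c3.png',cv2.resize(a,(675,600),interpolation=cv2.INTER_CUBIC))
E
```

```text
(no output)
```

View pics/c1.png

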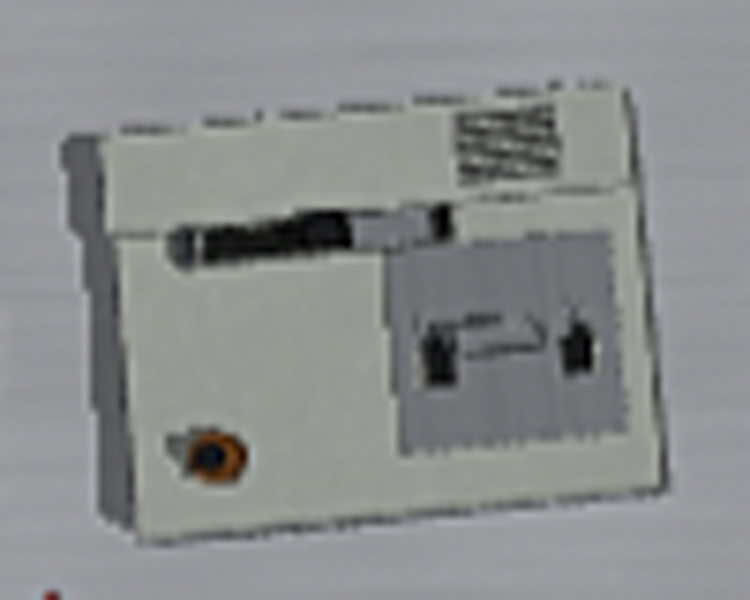

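View pics/c2.png

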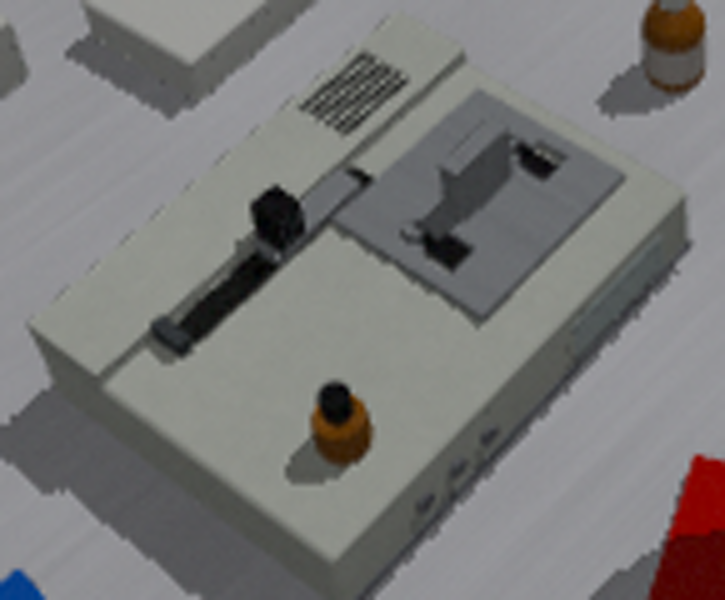

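View pics/c3.png

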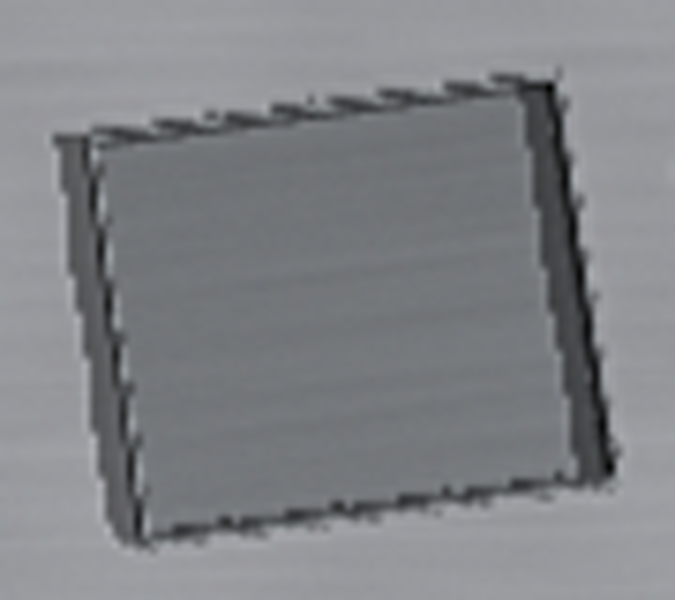

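The plate on the reader is grey steel with keyholes and a grip, so the choice is confirmed. In the side picture the lock grip is at about (170,246). Next I fit the poses of reader, lock and tray.

```bash
cat > fit.py <<'E'
from h import *
from scipy.optimize import least_squares
T=load('top0.png');S=load('side0.png')
def uc(p,s,o): return (np.array(p)+.5)/s-.5+np.array(o)
t=lambda *p:uc(p,7.5,(150,155)); s=lambda *p:uc(p,5,(115,205))
obs=[(T,(-100,130,60),t(138,540)),(T,(-100,-130,60),t(668,490)),(T,(100,130,70),t(105,137)),(T,(100,-130,70),t(628,90)),
(T,(-70,-5,65),t(400,453)),(T,(-70,-115,65),t(630,430)),(T,(30,-115,65),t(612,233)),
(S,(-100,130,60),s(335,558)),(S,(-100,-130,60),s(686,197)),(S,(100,130,70),s(30,325)),(S,(100,-130,70),s(390,12)),
(S,(-70,-5,65),s(480,322)),(S,(-70,-115,65),s(625,177)),(S,(30,-115,65),s(480,90))]
lk=s(277,201)
def w(p,P): c,n=np.cos(p[2]),np.sin(p[2]); return np.array([p[0]+c*P[0]-n*P[1],p[1]+n*P[0]+c*P[1],P[2]])
def f(p):
    r=[proj(C,w(p,P))[0]-u for C,P,u in obs]; r.append(proj(S,w(p,(40,8+p[3],94.5)))[0]-lk); return np.concatenate(r)
if __name__=='__main__':
    r=least_squares(f,[550,150,0.1,5],loss='soft_l1'); print(r.x); print(f(r.x).reshape(-1,2).round(1))
    np.save('reader.npy',r.x)
    # tray init from top corners
    q=lambda *p:uc(p,7.5,(275,150))
    for pp in [(55,137),(95,137),(555,80),(612,480),(130,542),(145,540)]: print(pp, back(T,q(*pp),28)[:2].round(1))
    a=cv2.imread('pics/side0.png')[135:220,235:350]; cv2.imwrite('pics/c4.png',cv2.resize(a,None,fx=6,fy=6,interpolation=cv2.INTER_CUBIC))
E
python3 fit.py
```

```text
[5.50114599e+02 2.25817251e+02 7.48261303e-02 1.05037572e+01]
[[-0.8  0.7]
 [-1.   0.3]
 [-1.4  0.3]
 [-1.  -0.6]
 [-0.1  0.5]
 [-0.8  0.5]
 [-1.  -0.3]
 [-0.5  0.8]
 [ 1.2 -1.9]
 [-0.7 -0.7]
 [ 2.1 -1.1]
 [ 0.9 -1.3]
 [ 0.4 -0.9]
 [-0.2 -0.9]
 [-0.1 -0.1]]
(55, 137) [653.8 -80.2]
(95, 137) [ 653.2 -100.4]
(555, 80) [ 675.7 -332.3]
(612, 480) [ 474.2 -351.7]
(130, 542) [ 449.4 -111.5]
(145, 540) [ 450.2 -119. ]
```

View pics/c4.png

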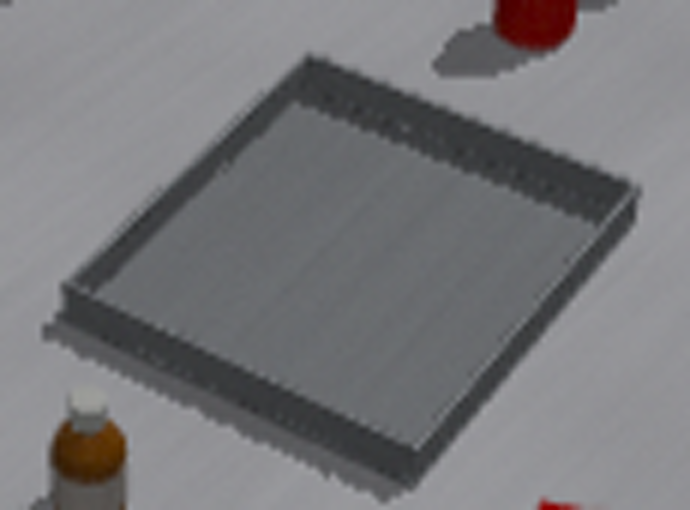

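```bash
python3 - <<'E'
from fit import *
q=lambda *p:uc(p,7.5,(275,150)); v=lambda *p:uc(p,6,(235,135))
o=[(T,(105,120,28),q(88,137)),(T,(105,-120,28),q(555,80)),(T,(-105,-120,28),q(614,482)),(T,(-105,120,28),q(140,542)),
(S,(105,120,28),v(65,288)),(S,(105,-120,28),v(310,55)),(S,(-105,-120,28),v(638,190)),(S,(-105,120,28),v(415,453))]
g=lambda p:np.concatenate([proj(C,w(p,P))[0]-u for C,P,u in o])
r=least_squares(g,[560,-220,.1],loss='soft_l1');print(r.x);print(g(r.x).reshape(-1,2).round(1)); np.save('tray.npy',r.x)
p=np.load('reader.npy')
for n,P in dict(lock=(40,8+p[3],94.5),lockend=(40,68,94.5),grip=(-20,-60,105),vial=None,stop=(40,92,72)).items():
    if P: print(n,w(p,P).round(1))
print('vial',back(T,t(212,455),102).round(),'amber',back(T,(263,194),75).round(), 'jar',back(T,(293,134),65).round())
E
```

```text
[ 5.61516976e+02 -2.22999029e+02  1.00643571e-01]
[[-1.  -0.1]
 [-0.1 -0.6]
 [ 0.1  1.1]
 [-0.6  1.2]
 [-0.8 -1. ]
 [-0.1 -0.8]
 [ 1.  -0.8]
 [ 0.2 -0.2]]
lock [588.6 247.3  94.5]
lockend [584.9 296.6  94.5]
grip [534.7 164.5 105. ]
stop [583.1 320.6  72. ]
vial [483. 299. 102.] amber [553.  -7.  75.] jar [ 774. -123.   65.]
```

Request:
jog_arm --pt "0.405 0.732 -0.05 0 0 0.621 0" --pt "0.405 0.732 -0.05 0 0 0.621 0" --pt "0.405 0.732 -0.05 0 0 0.621 0" --pt "0.405 0.732 -0.05 0 0 0.621 0" --pt "0.405 0.732 -0.05 0 0 0.621 0" --pt "0.405 0.732 -0.05 0 0 0.621 0" --pt "0.405 0.732 -0.05 0 0 0.621 0" --pt "0.405 0.732 -0.05 0 0 0.621 0" --pt "0.405 0.732 -0.05 0 0 0.621 0" --pt "0.405 0.732 -0.05 0 0 0.621 0" --grip_force 20

```text
clock: 1.35
eef_pos: [488.5, 30.4, 168.0]
eef_rot: [-3.142, 0.0, 1.646]
wrist_force: [0.9, -0.9, 0.3]
finger_gap: 0.4
```

Request:
jog_arm --pt "0.05 0.09 -0.01 0 0 0 0" --pt "0.1 0.18 -0.015 0 0 0 0" --pt "0.1 0.18 -0.015 0 0 0 0" --pt "0.1 0.18 -0.015 0 0 0 0" --pt "0.1 0.18 -0.015 0 0 0 0" --pt "0.1 0.18 -0.015 0 0 0 0" --pt "0.1 0.18 -0.015 0 0 0 0" --pt "0.1 0.18 -0.015 0 0 0 0" --pt "0.1 0.18 -0.015 0 0 0 0" --pt "0.1 0.18 -0.015 0 0 0 0"

```text
clock: 2.6
eef_pos: [587.9, 208.2, 153.2]
eef_rot: [3.142, -0.0, 1.645]
wrist_force: [-0.1, -0.7, 0.5]
finger_gap: 0.4
```

Request:
jog_arm --pt "0.003 0.002 -0.03 0 0 0 0" --pt "0.003 0.002 -0.06 0 0 0 0" --pt "0.003 0.002 -0.072 0 0 0 0" --pt "0.003 0.002 -0.072 0 0 0 0" --pt "0.003 0.002 -0.072 0 0 0 0" --pt "0.003 0.002 -0.072 0 0 0 0" --pt "0.003 0.002 -0.072 0 0 0 0" --pt "0.003 0.002 -0.072 0 0 0 0" --pt "0.003 0.002 -0.072 0 0 0 0" --pt "0.003 0.002 -0.072 0 0 0 0"

```text
clock: 3.85
eef_pos: [590.9, 210.3, 81.2]
eef_rot: [3.142, -0.0, 1.645]
wrist_force: [0.0, 0.8, -0.1]
finger_gap: 0.5
```

```bash
cat > look.py <<'E'
import sys
from h import *
n=sys.argv[1]; a=[int(x) for x in sys.argv[2:7]] # cam is side unless 7th
cam=sys.argv[7] if len(sys.argv)>7 else 'side'
c=shot(cam,n+'_raw.png'); im=c['pixels'][a[1]:a[3],a[0]:a[2]]
cv2.imwrite('pics/'+n+'.png',cv2.resize(im,None,fx=a[4],fy=a[4],interpolation=cv2.INTER_CUBIC))
E
python3 look.py d1 115 190 265 310 5
```

```text
(no output)
```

View pics/d1.png

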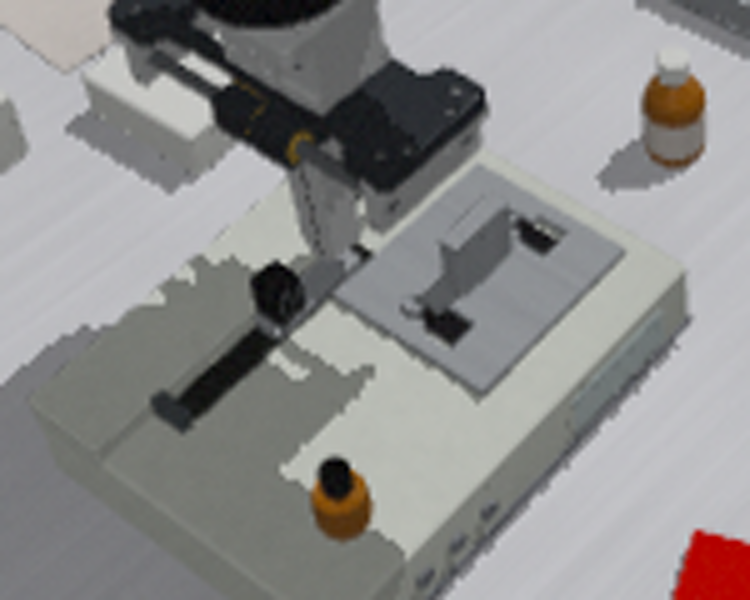

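The closed fingertip stands over the bar at (179,239), behind the lock grip at (170,248). Pushing next.

Request:
jog_arm --pt "-0.001 0.008 0 0 0 0 0" --pt "-0.001 0.014 0 0 0 0 0" --pt "-0.0015 0.02 0 0 0 0 0" --pt "-0.002 0.026 0 0 0 0 0" --pt "-0.0025 0.032 0 0 0 0 0" --pt "-0.003 0.038 0 0 0 0 0" --pt "-0.0035 0.044 0 0 0 0 0" --pt "-0.004 0.05 0 0 0 0 0" --pt "-0.0045 0.056 0 0 0 0 0" --pt "-0.0045 0.06 0 0 0 0 0"

```text
clock: 5.15
eef_pos: [586.2, 270.7, 81.1]
eef_rot: [-3.141, 0.0, 1.646]
wrist_force: [-0.5, -3.1, 2.4]
finger_gap: 0.3
```

```bash
python3 look.py d2 115 190 265 310 5
```

```text
(no output)
```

View pics/d2.png

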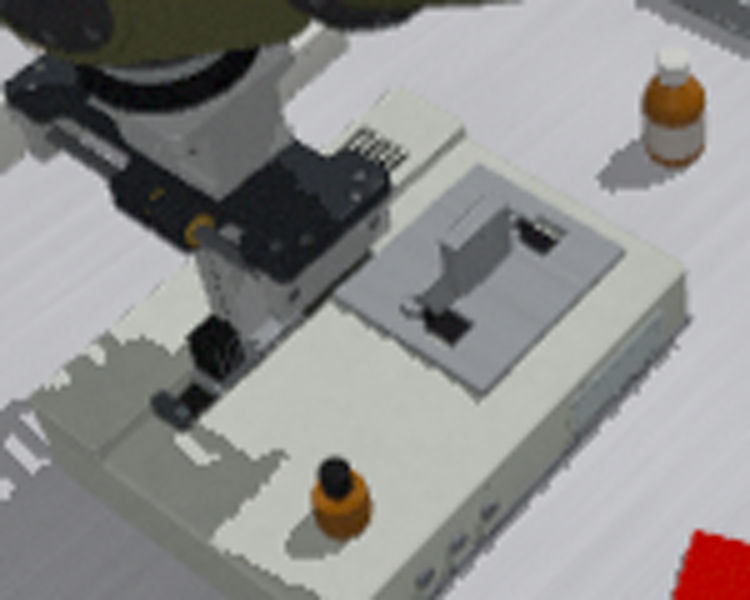

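Request:
jog_arm --pt "0 0.001 0 0 0 0 0" --pt "0 0.002 0 0 0 0 0" --pt "0 0.003 0 0 0 0 0" --pt "0 0.004 0 0 0 0 0" --pt "-0.0005 0.005 0 0 0 0 0" --pt "-0.0005 0.006 0 0 0 0 0" --pt "-0.0005 0.007 0 0 0 0 0" --pt "-0.0005 0.008 0 0 0 0 0" --pt "-0.0005 0.008 0 0 0 0 0" --pt "-0.0005 0.008 0 0 0 0 0"

```text
clock: 6.45
eef_pos: [585.9, 278.4, 81.2]
eef_rot: [-3.142, -0.0, 1.645]
wrist_force: [1.0, -1.6, -0.7]
finger_gap: 0.7
```

Request:
jog_arm --pt "0 0.0005 0 0 0 0 0" --pt "0 0.001 0 0 0 0 0" --pt "0 0.0015 0 0 0 0 0" --pt "0 0.002 0 0 0 0 0" --pt "0 0.0025 0 0 0 0 0" --pt "0 0.003 0 0 0 0 0" --pt "0 0.0035 0 0 0 0 0" --pt "0 0.004 0 0 0 0 0" --pt "0 0.004 0 0 0 0 0" --pt "0 0.004 0 0 0 0 0"

```text
clock: 7.7
eef_pos: [585.9, 279.2, 81.2]
eef_rot: [-3.14, 0.005, 1.644]
wrist_force: [-4.6, -22.4, 5.7]
finger_gap: 0.5
```

Request:
jog_arm --pt "0 -0.015 0 0 0 0 0" --pt "0 -0.025 0.03 0 0 0 0.3" --pt "0 -0.03 0.07 0 0 0 0.53" --pt "-0.02 -0.08 0.07 0 0 0 0.53" --pt "-0.051 -0.118 0.07 0 0 0 0.53" --pt "-0.051 -0.118 0.07 0 0 0 0.53" --pt "-0.051 -0.118 0.07 0 0 0 0.53" --pt "-0.051 -0.118 0.07 0 0 0 0.53" --pt "-0.051 -0.118 0.07 0 0 0 0.53" --pt "-0.051 -0.118 0.07 0 0 0 0.53"

```text
clock: 8.95
eef_pos: [535.0, 164.6, 151.0]
eef_rot: [-3.141, -0.0, 1.646]
wrist_force: [-0.2, -0.0, -0.2]
finger_gap: 49.9
```

```bash
python3 look.py d3 115 190 265 310 5
```

```text
(no output)
```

View pics/d3.png

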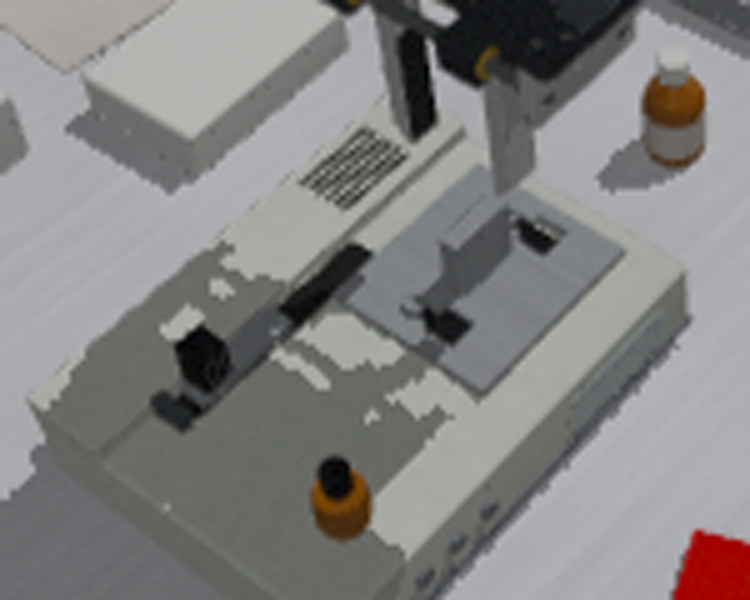

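The lock bar butts against its end-stop block, with its grip at (156,261). The fingers straddle the plate grip, so I descend and pinch lightly.

Request:
jog_arm --pt "0 0 -0.03 0 0 0 0.53" --pt "0 0 -0.055 0 0 0 0.53" --pt "0 0 -0.07 0 0 0 0.53" --pt "0 0 -0.078 0 0 0 0.53" --pt "0 0 -0.078 0 0 0 0.4" --pt "0 0 -0.078 0 0 0 0.3" --pt "0 0 -0.078 0 0 0 0.2" --pt "0 0 -0.078 0 0 0 0.1" --pt "0 0 -0.078 0 0 0 0.05" --pt "0 0 -0.078 0 0 0 0" --grip_force 30

```text
clock: 10.25
eef_pos: [535.1, 164.3, 73.5]
eef_rot: [3.141, -0.0, 1.645]
wrist_force: [-1.0, -0.4, 4.5]
finger_gap: 11.5
```

```bash
python3 look.py d4 115 190 265 310 5
```

```text
(no output)
```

View pics/d4.png

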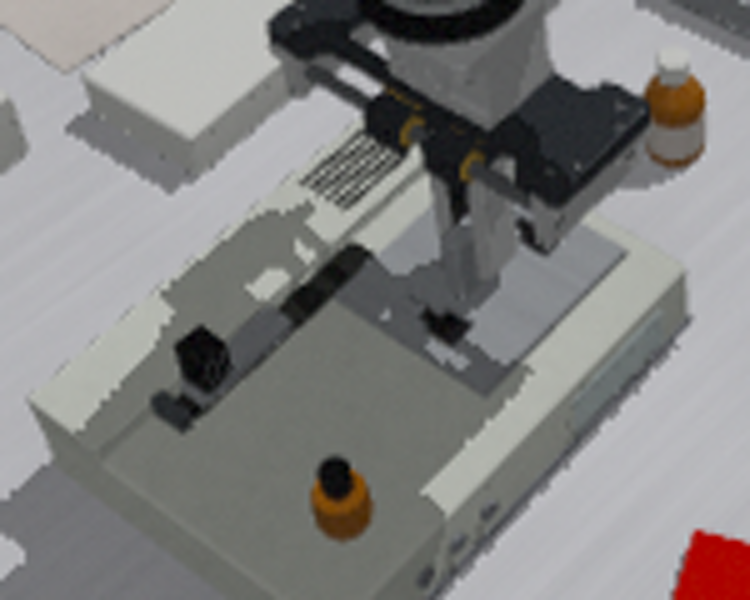

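The pads hold the 12 mm grip (gap 11.5). Sliding the plate towards the cover.

Request:
jog_arm --pt "0.002 0 0 0 0 0 0" --pt "0.004 0.0003 0 0 0 0 0" --pt "0.006 0.0005 0 0 0 0 0" --pt "0.008 0.0006 0 0 0 0 0" --pt "0.01 0.0008 0 0 0 0 0" --pt "0.012 0.001 0 0 0 0 0" --pt "0.014 0.001 0 0 0 0 0" --pt "0.016 0.0012 0 0 0 0 0" --pt "0.017 0.0013 0 0 0 0 0" --pt "0.017 0.0013 0 0 0 0 0"

```text
clock: 11.55
eef_pos: [551.6, 165.7, 73.5]
eef_rot: [-3.141, -0.0, 1.646]
wrist_force: [-7.1, -0.5, 7.8]
finger_gap: 11.5
```

Request:
jog_arm --pt "0.0005 0 0 0 0 0 0" --pt "0.001 0 0 0 0 0 0" --pt "0.0015 0 0 0 0 0 0" --pt "0.002 0 0 0 0 0 0" --pt "0.0025 0 0 0 0 0 0" --pt "0.003 0 0 0 0 0 0" --pt "0.0035 0 0 0 0 0 0" --pt "0.004 0 0 0 0 0 0" --pt "0.004 0 0 0 0 0 0" --pt "0.004 0 0 0 0 0 0"

```text
clock: 12.8
eef_pos: [555.5, 165.7, 73.5]
eef_rot: [-3.141, -0.0, 1.646]
wrist_force: [-6.1, -0.1, 8.6]
finger_gap: 11.7
```

```bash
python3 look.py d5 115 190 265 310 5
```

```text
(no output)
```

View pics/d5.png

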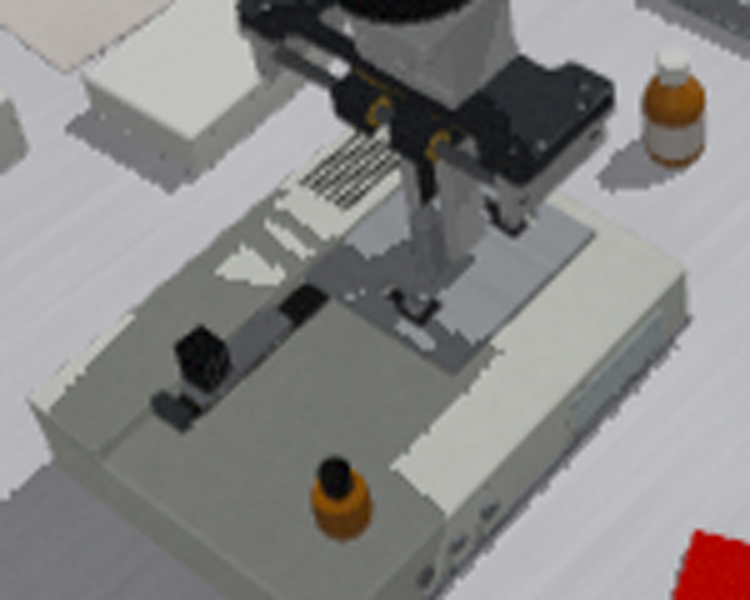

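Request:
jog_arm --pt "0.0005 0 0 0 0 0 0" --pt "0.001 0 0 0 0 0 0" --pt "0.0015 0.0001 0 0 0 0 0" --pt "0.002 0.0002 0 0 0 0 0" --pt "0.0025 0.0002 0 0 0 0 0" --pt "0.003 0.0002 0 0 0 0 0" --pt "0.003 0.0002 0 0 0 0 0" --pt "0.003 0.0002 0 0 0 0 0" --pt "0.003 0.0002 0 0 0 0 0" --pt "0.003 0.0002 0 0 0 0 0"

```text
clock: 14.1
eef_pos: [556.2, 165.7, 73.6]
eef_rot: [-3.135, 0.0, 1.646]
wrist_force: [-27.1, -3.0, 22.2]
finger_gap: 11.9
```

```bash
python3 look.py d6 175 200 255 280 7
```

```text
(no output)
```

View pics/d6.png

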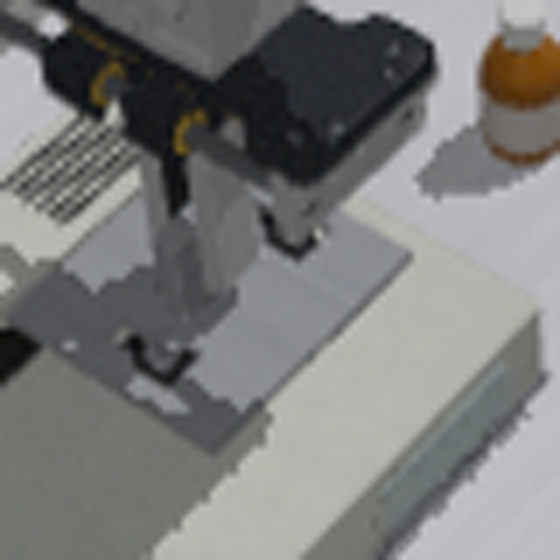

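Contact with the cover after about 21 mm of travel, and the screw heads are inside the wide holes. I ease off the push, then lift slowly.

Request:
jog_arm --pt "-0.001 0 0 0 0 0 0" --pt "-0.002 0 0 0 0 0 0" --pt "-0.003 0 0 0 0 0 0" --pt "-0.003 0 0 0 0 0 0" --pt "-0.003 0 0 0 0 0 0" --pt "-0.003 0 0.001 0 0 0 0" --pt "-0.003 0 0.002 0 0 0 0" --pt "-0.003 0 0.003 0 0 0 0" --pt "-0.003 0 0.004 0 0 0 0" --pt "-0.003 0 0.004 0 0 0 0" --grip_force 40

```text
clock: 15.4
eef_pos: [555.9, 165.8, 77.2]
eef_rot: [3.142, 0.0, 1.645]
wrist_force: [-0.1, -0.4, -2.1]
finger_gap: 11.9
```

Request:
jog_arm --pt "0 0 0.003 0 0 0 0" --pt "0 0 0.006 0 0 0 0" --pt "0 0 0.01 0 0 0 0" --pt "0 0 0.016 0 0 0 0" --pt "0 0 0.03 0 0 0 0" --pt "0 0 0.05 0 0 0 0" --pt "0 0 0.075 0 0 0 0" --pt "0 0 0.1 0 0 0 0" --pt "0 0 0.1 0 0 0 0" --pt "0 0 0.1 0 0 0 0"

```text
clock: 16.65
eef_pos: [555.6, 165.7, 176.4]
eef_rot: [-3.141, 0.0, 1.645]
wrist_force: [-0.2, -0.0, -2.2]
finger_gap: 12.0
```

```bash
python3 look.py d7 115 150 285 310 4; python3 -c "
from fit import *
t=np.load('tray.npy');print(t)"
```

```text
[ 5.61516976e+02 -2.22999029e+02  1.00643571e-01]
```

View pics/d7.png

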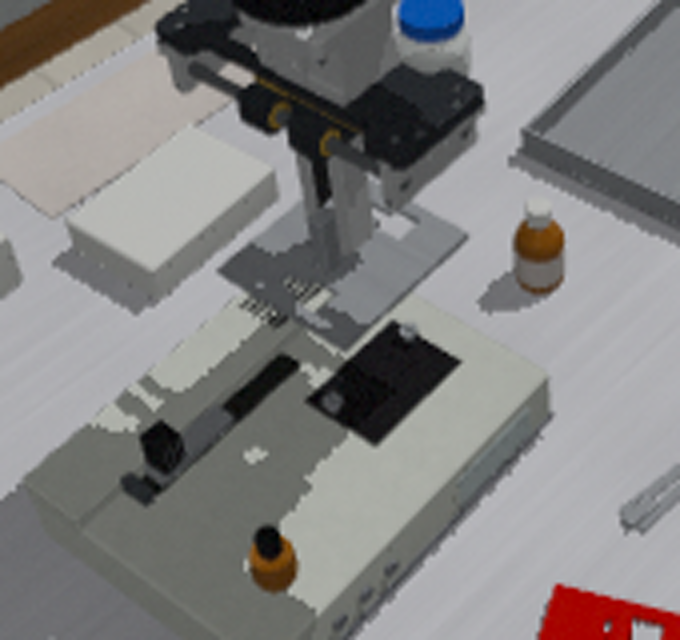

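Plate is off and hanging level, with the lock still at its stop. Carrying it to the tray.

Request:
jog_arm --pt "0.001 -0.02 0 0 0 0 0" --pt "0.001 -0.06 0 0 0 0.003 0" --pt "0.002 -0.105 0 0 0 0.006 0" --pt "0.003 -0.15 0 0 0 0.009 0" --pt "0.004 -0.2 0 0 0 0.012 0" --pt "0.005 -0.25 0 0 0 0.012 0" --pt "0.006 -0.3 0 0 0 0.012 0" --pt "0.006 -0.345 0 0 0 0.012 0" --pt "0.006 -0.375 0 0 0 0.012 0" --pt "0.006 -0.389 0 0 0 0.012 0"

```text
clock: 17.95
eef_pos: [561.1, -225.3, 176.5]
eef_rot: [-3.141, -0.0, 1.669]
wrist_force: [0.4, 0.4, -1.7]
finger_gap: 11.9
```

Request:
jog_arm --pt "0 0 -0.02 0 0 0 0" --pt "0 0 -0.05 0 0 0 0" --pt "0 0 -0.08 0 0 0 0" --pt "0 0 -0.105 0 0 0 0" --pt "0 0 -0.12 0 0 0 0" --pt "0 0 -0.13 0 0 0 0" --pt "0 0 -0.14 0 0 0 0" --pt "0 0 -0.148 0 0 0 0" --pt "0 0 -0.15 0 0 0 0" --pt "0 0 -0.15 0 0 0 0"

```text
clock: 19.2
eef_pos: [562.1, -223.3, 27.4]
eef_rot: [3.141, 0.0, 1.671]
wrist_force: [0.2, 0.2, -2.3]
finger_gap: 11.7
```

```bash
python3 look.py d8 225 110 365 230 5
```

```text
(no output)
```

View pics/d8.png

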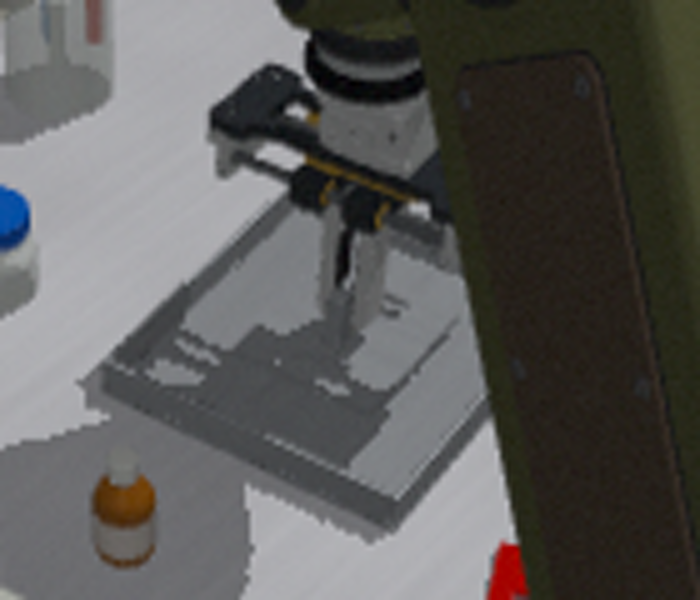

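Request:
jog_arm --pt "0 0 -0.001 0 0 0 0" --pt "0 0 -0.002 0 0 0 0" --pt "0 0 -0.003 0 0 0 0" --pt "0 0 -0.004 0 0 0 0" --pt "0 0 -0.005 0 0 0 0" --pt "0 0 -0.006 0 0 0 0" --pt "0 0 -0.007 0 0 0 0" --pt "0 0 -0.008 0 0 0 0" --pt "0 0 -0.0085 0 0 0 0" --pt "0 0 -0.009 0 0 0 0"

```text
clock: 20.5
eef_pos: [561.9, -223.2, 18.1]
eef_rot: [-3.142, 0.0, 1.671]
wrist_force: [0.0, -0.3, -2.7]
finger_gap: 11.9
```

Request:
jog_arm --pt "0 0 -0.0003 0 0 0 0" --pt "0 0 -0.0006 0 0 0 0" --pt "0 0 -0.0009 0 0 0 0" --pt "0 0 -0.0012 0 0 0 0" --pt "0 0 -0.0015 0 0 0 0" --pt "0 0 -0.0015 0 0 0 0" --pt "0 0 -0.0015 0 0 0 0" --pt "0 0 -0.0015 0 0 0 0" --pt "0 0 -0.0015 0 0 0 0" --pt "0 0 -0.0015 0 0 0 0"

```text
clock: 21.75
eef_pos: [562.0, -223.2, 17.5]
eef_rot: [3.142, 0.0, 1.671]
wrist_force: [-5.2, 2.3, 9.1]
finger_gap: 11.5
```

Contact at z = 17.5 as predicted, 9 N. Opening slowly in place, then rising.

Request:
jog_arm --pt "0 0 0.0008 0 0 0 0" --pt "0 0 0.0008 0 0 0 0.12" --pt "0 0 0.0008 0 0 0 0.14" --pt "0 0 0.0008 0 0 0 0.17" --pt "0 0 0.0008 0 0 0 0.22" --pt "0 0 0.0008 0 0 0 0.3" --pt "0 0 0.0008 0 0 0 0.4" --pt "0 0 0.0008 0 0 0 0.4" --pt "0 0 0.0008 0 0 0 0.4" --pt "0 0 0.0008 0 0 0 0.4"

```text
clock: 23.0
eef_pos: [561.9, -223.2, 17.5]
eef_rot: [3.142, 0.0, 1.671]
wrist_force: [0.3, -0.5, -0.1]
finger_gap: 37.9
```

Request:
jog_arm --pt "0 0 0.01 0 0 0 0.4" --pt "0 0 0.03 0 0 0 0.4" --pt "0 0 0.06 0 0 0 0.4" --pt "0 0 0.1 0 0 0 0.4" --pt "0 0 0.14 0 0 0 0.4" --pt "-0.05 0 0.18 0 0 0 0.4" --pt "-0.1 -0.02 0.18 0 0 0 0.4" --pt "-0.15 -0.05 0.18 0 0 0 0.4" --pt "-0.18 -0.07 0.18 0 0 0 0.4" --pt "-0.18 -0.07 0.18 0 0 0 0.4"

```text
clock: 24.25
eef_pos: [380.7, -294.3, 199.2]
eef_rot: [3.14, 0.002, 1.668]
wrist_force: [0.4, 0.3, -0.4]
finger_gap: 37.6
```

```bash
python3 look.py e1 110 110 365 310 3; python3 look.py e2 120 110 370 280 3 top; python3 -c "
from h import *;s=manip.read_state();print(s['eef_pos'],s['wrist_force'])"
```

```text
[ 382.26197522 -293.23581615  198.57016685] [-0.32446995 -0.47557604 -0.19288989]
```

View pics/e1.png

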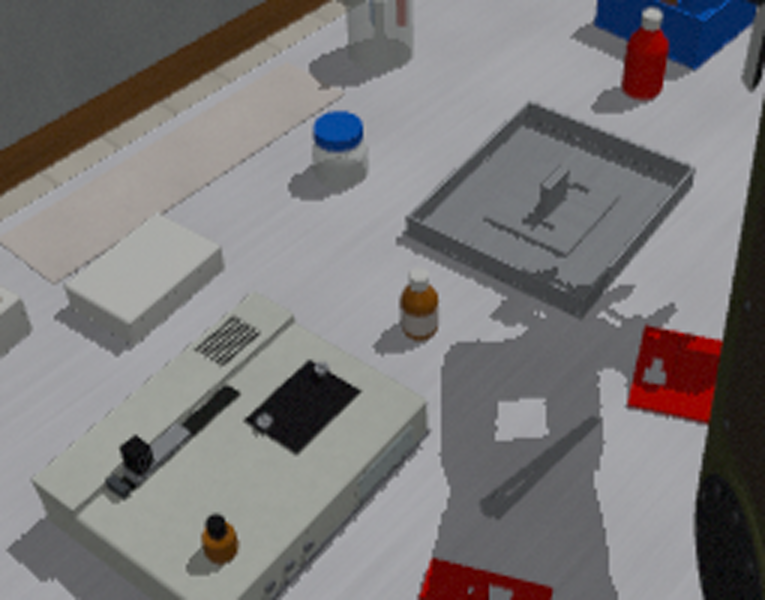

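View pics/e2.png

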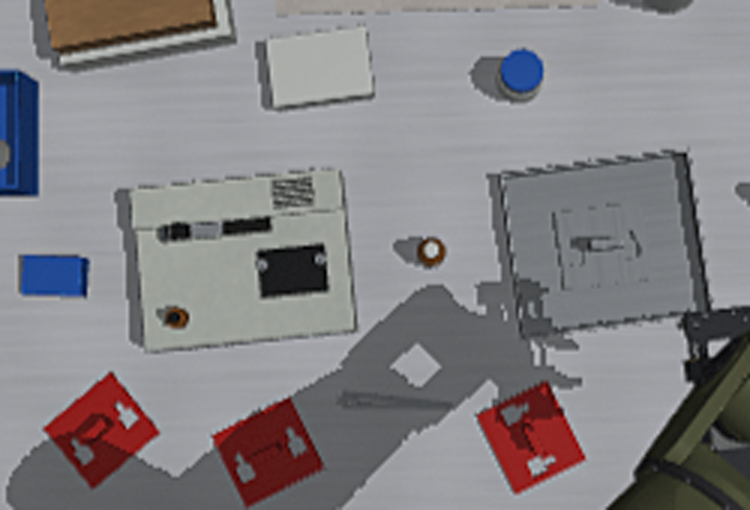

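```bash
python3 -c "
from h import *;print(manip.sign_off())"
```

```text
the job is handed in; nothing more can be done
None
```

The slide reader is ready: the lock is at its end stop and the transport plate lies flat in the steel tray, grip up and released. I handed the job in at about 24 s of the 61 s allowed.

- **Lock:** I pushed the grip outward with shut fingers until the force jumped from about 3 N to 22 N. The travel there came within about 0.5 mm of the end stop position I had worked out. The last pictures show the lock still there.
- **Plate:** I pinched it by its grip and slid it about 21 mm until it met the rear cover, at 27 N. After easing off, it lifted freely, with only its weight of about 2 N on the wrist.
- **Tray:** I set the plate down at the tray centre, touching the floor at the height I expected, with 9 N. I opened the gripper in place, so nothing was dropped.

**Last checks:** The final side and top pictures show the plate flat in the tray. The vial, the bottles, the other bench items and the red look-alikes appear where they were, judged by eye. The carton was seen only in the top picture, and one red look-alike was partly hidden by the arm in the side picture. The arm is clear of everything and the wrist force reads about zero.

**Disagreement:** The first camera pose fit was off by up to about 2 pixels in places. I relied on the contact forces for the lock stop, the cover and the tray floor. None of the checks failed.

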